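# Nod two tortoises for a customer

## Task

A customer at the craft stall wants to see the nodding tortoises work. With the fingertips, gently press the head of the purple tortoise well down, more than half of its travel, and let it spring back up; then do the same with the yellow one and withdraw. Do not lift or shove the toys, and leave the green and red tortoises and the other wares alone.

Things in the scene. Friction and masses are not known exactly. Their poses are not given: they have to be found in the camera images.
- purple: the purple tortoise: loose nodding wooden toy, about 0.4 kg, round purple shell 86 mm across, its top 61 mm up. Origin on the underside of its 155 x 80 x 12 mm wooden plinth, 15 mm from the shell's axis towards the head; z up, head along its own -x. Plinth: 90 mm to the head side, 65 mm to the tail side; pressing the head does not tip it.
- purple_crown (a point): top of the pale wooden head (a ball 32 mm across) of the purple tortoise, 70 mm from the toy's origin along its -x, 74 mm above the counter when up. The head sits on a neck hinged in the shell 48 mm behind the ball's centre; the shell begins 42 mm behind the ball's centre.
- purple_nod (a joint): nod of the purple tortoise's head: 0 is up (rest), 0.45 rad fully down (crown about 22 mm lower, a hard stop). A spring brings it back up; half way down takes about 1.7 N on the crown, fully down about 3 N.
- yellow: the yellow tortoise: loose nodding wooden toy, about 0.4 kg, round yellow shell 86 mm across, its top 61 mm up. Origin on the underside of its 155 x 80 x 12 mm wooden plinth, 15 mm from the shell's axis towards the head; z up, head along its own -x. Plinth: 90 mm to the head side, 65 mm to the tail side; pressing the head does not tip it.
- yellow_crown (a point): top of the pale wooden head (a ball 32 mm across) of the yellow tortoise, 70 mm from the toy's origin along its -x, 74 mm above the counter when up. The head sits on a neck hinged in the shell 48 mm behind the ball's centre; the shell begins 42 mm behind the ball's centre.
- yellow_nod (a joint): nod of the yellow tortoise's head: 0 is up (rest), 0.45 rad fully down (crown about 22 mm lower, a hard stop). A spring brings it back up; half way down takes about 1.7 N on the crown, fully down about 3 N.
- green: the green tortoise: loose nodding wooden toy, about 0.4 kg, round green shell 86 mm across, its top 61 mm up. Origin on the underside of its 155 x 80 x 12 mm wooden plinth, 15 mm from the shell's axis towards the head; z up, head along its own -x. Plinth: 90 mm to the head side, 65 mm to the tail side; pressing the head does not tip it.
- green_crown (a point): top of the pale wooden head (a ball 32 mm across) of the green tortoise, 70 mm from the toy's origin along its -x, 74 mm above the counter when up. The head sits on a neck hinged in the shell 48 mm behind the ball's centre; the shell begins 42 mm behind the ball's centre.
- green_nod (a joint): nod of the green tortoise's head: 0 is up (rest), 0.45 rad fully down (crown about 22 mm lower, a hard stop). A spring brings it back up; half way down takes about 1.7 N on the crown, fully down about 3 N.
- red: the red tortoise: loose nodding wooden toy, about 0.4 kg, round red shell 86 mm across, its top 61 mm up. Origin on the underside of its 155 x 80 x 12 mm wooden plinth, 15 mm from the shell's axis towards the head; z up, head along its own -x. Plinth: 90 mm to the head side, 65 mm to the tail side; pressing the head does not tip it.
- red_crown (a point): top of the pale wooden head (a ball 32 mm across) of the red tortoise, 70 mm from the toy's origin along its -x, 74 mm above the counter when up. The head sits on a neck hinged in the shell 48 mm behind the ball's centre; the shell begins 42 mm behind the ball's centre.
- red_nod (a joint): nod of the red tortoise's head: 0 is up (rest), 0.45 rad fully down (crown about 22 mm lower, a hard stop). A spring brings it back up; half way down takes about 1.7 N on the crown, fully down about 3 N.
- bowl: loose plum-coloured bowl, 110 mm across, 45 mm high, behind the toys; origin under its centre
- jar: loose terracotta jar with a wooden cap, 52 mm across, 75 mm high, behind the toys; origin under its centre
- doll: loose orange peg doll, 42 mm across, 85 mm high, standing behind the toys; origin under its centre
- bangle: loose brass bangle lying flat, 72 mm across, 12 mm high, behind the toys; origin under its centre
There are look-alikes about, which are no part of the job. Leave any pink look-alike of the red alone.

How it is judged (in metres and radians):
On the way, in this order (a step that is already met when the one before it is completed fails the run):
1. the purple tortoise's head is pressed down by the fingers, past 0.17 rad (value of joint purple_nod above 0.17 rad and contact force between the fingers and purple above 0.2 N), for 0.05 s.
2. the purple head is let go and is up again (value of joint purple_nod below 0.06 rad and contact force between the fingers and purple below 0.05 N), for 0.1 s.
3. then the yellow tortoise's head is pressed down by the fingers, past 0.17 rad (value of joint yellow_nod above 0.17 rad and contact force between the fingers and yellow above 0.2 N), for 0.05 s.
4. the yellow head is let go and is up again (value of joint yellow_nod below 0.06 rad and contact force between the fingers and yellow below 0.05 N), for 0.1 s.
At the end, for the whole second after the job is handed in: All four heads are up (below 0.06 rad), all four tortoises stand upright (within 0.08 rad) and at rest within 20 mm of where they began, and the bowl, jar, doll and bangle are within 15 mm of where they began (value of joint each of purple_nod, yellow_nod, green_nod, red_nod below 0.06 rad and distance of each of purple, yellow, green, red from where it was at the start of the episode below 0.02 m and angle between each of purple, yellow, green, red's own z axis and vertical below 0.08 rad and linear speed of each of purple, yellow, green, red below 0.02 m/s and distance of each of bowl, jar, doll, bangle from where it was at the start of the episode below 0.015 m); the robot touches nothing.
It fails at once if a head is pressed roughly: more than 18 N on the purple or yellow tortoise (contact force between any of the arm, the fingers and purple above 18 N or contact force between any of the arm, the fingers and yellow above 18 N).
It fails at once if the green or red tortoise is touched (over 0.5 N) or nods past 0.15 rad (contact force between any of the arm, the fingers and green above 0.5 N or contact force between any of the arm, the fingers and red above 0.5 N or value of joint any of green_nod, red_nod above 0.15 rad).
It fails at once if a tortoise is lifted 12 mm, tipped by 0.2 rad or shoved 30 mm (height (world z) of any of purple, yellow, green, red above 0.012 m or angle between any of purple, yellow, green, red's own z axis and vertical above 0.2 rad or distance of any of purple, yellow, green, red from where it was at the start of the episode above 0.03 m).
It fails at once if the bowl, jar, doll or bangle is moved by more than 20 mm (distance of any of bowl, jar, doll, bangle from where it was at the start of the episode above 0.02 m).
It also fails if it takes over 42 s, if anything falls off the work surface, if the arm or the gripper's body presses on something with over 40 N, if the wrist force passes 120 N, or if a joint passes its speed limit or range.

## Robot

A 7-joint arm with a two-finger parallel gripper is mounted at the origin on the work surface. World frame = base frame: x ahead of the robot, y to its left, z up, the work surface at z = 0. Lengths are in m, angles in degrees, forces in N, time in s.
With the tool pointing down it reaches from about 0.4 to 0.875 m from the base axis. Payload 4.4 kg.
Tool frame: the origin (TCP) lies midway between the tips of the shut fingers; the grasp point (between the pads) lies 19 mm behind it; z points along the fingers, y is the line along which they close (so a half turn about z gives the same grasp; the last joint's range is limited). The gripper opens to 85 mm and grips with 20 to 120 N. Pads are 22 mm wide; open, the fingers measure 114 mm over their backs; the gripper's body (76 mm by 85 mm) begins 54 mm behind the grasp point. The pads swing forward as they close: fully open they stand 13 mm farther back than shut.
Start: joints at [-80.89, 36.005, 2.206, 86.941, -1.547, 57.084, -1.146], TCP at [0.145, 0.634, 0.231] pointing down, gripper open.
Joint ranges: [-175.42, 175.42], [-21.48, 121.26], [-71.46, 75.88], [10.55, 141.38], [-63.04, 243.04], [13.31, 113.54], [-168.57, 168.57]. Speed limits (degrees/s): [147.25, 147.25, 180, 180, 180, 180, 180].

## Interface

Orientations are given as a 3x3 rotation matrix whose columns are the frame's x, y, z axes.
In Python, from workcell import observe, snapshot, camera_params, ticket gives the robot as it stands.
- The arm moves only by the shell command python3 -m creep 'ROWS' [OPENING] [FORCE]. ROWS is JSON, a list of rows, each a list of 2 entries, a list of its own where there are three numbers: the shift along the tool's x, y, z in m, then the turn about the tool's z in rad. In form: [[[tx, ty, tz], turn], ...]. A call has 1 to 20 rows; each row is the pose to reach, as a shift and turn from the pose commanded when the call began, along the tool's axes at that moment; what a row does not reach only later rows make up. A row lasts 1/10 s, in which the tool goes at most 50 mm and 8.59 degrees, less where a joint would pass 70% of its speed; a pose out of reach is approached as far as the arm can. A call with a gripper value outside its range is refused whole. OPENING is the closure, from -1 (fully open) to 1 (shut), set as the call begins (- or left out, the last holds). The fingers move at their own pace and stop on an object; FORCE is the grip in N (left out, the last holds). Time passes only in rows, so rows that repeat a pose let the fingers close. It gives the time, the measured TCP pose, the force, the opening and the grip force at its end, in the units of the state.
- observe(): the state, without advancing time (a new reading comes with each control period).
- snapshot(name): name is "scene" or "top" or "wrist"; returns (picture, depth): 420x560x3 uint8, red, green, blue; 420x560 float32, m along the optical axis (not along the pixel's ray), 0 where there is no reading.
- camera_params(name): a dict with "vfov" (degrees; the focal length in pixels is half the picture's height over the tangent of half this angle, whatever the lens; pixels are square), "cx", "cy" (the principal point, pixels), "dist" ([k1, k2, p1, p2, k3] as OpenCV has them; the pictures are not rectified), "view" (4x4, takes a point from world to camera coordinates); the wrist camera has in their place "hand_eye" (4x4, takes a point from camera to tool coordinates, whose origin is the TCP and whose axes are the flange's). Camera axes: x right, y down, z forward; pixel columns grow to the right and rows downward; lengths in m; the calibration is good to about 2 mm. A picture is of the moment at which its call begins: read the wrist's pose just before it. camera_params takes no time and is no camera call.
- ticket.job_done(): hands the job in; it is judged then, once.
The state is a dict: "time": time; "qpos": joint angles; "dq": joint speeds; "joint_efforts": joint torques, N m; "tool_pos": TCP position; "eef_rot": TCP orientation; "ft_force": force on the tool from outside, world axes, zero at the start; "ft_torque": the same for the moment, N m; "width": finger opening in m; "grip_force": force on a finger pad.
Only numpy, scipy, OpenCV 4.12 (cv2) and the standard library are available. Lean on these libraries where they do the work, as an engineer would, in place of code of your own. Each camera call takes 0.05 s, during which the arm holds its last target. There are 200 camera calls.

## Working session

There is one attempt and no reset: what is moved stays moved. The work goes in short steps, Python scripts to look and compute and a shell command to move; the robot and the scene stay as the last step left them, time stands still between calls to the robot, and variables do not carry over. Pictures are saved under pics/ and viewed, at most 10 in all, crops included, and the job is handed in when it is done.

```bash
mkdir -p pics; python3 - <<'E'
from workcell import observe, snapshot, camera_params
import cv2,numpy as np
s=observe();print(s['tool_pos'],s['eef_rot'],s['width'],s['time'])
for n in ['top','scene']:
    p,d=snapshot(n);cv2.imwrite(f'pics/{n}0.png',p[:,:,::-1]);np.savez(f'{n}0.npz',p=p,d=d)
    c=camera_params(n);print(n,c)
E
```

```text
[0.14473395 0.63302267 0.23037351] [[-9.74828966e-01  2.22953599e-01 -4.23291098e-04]
 [ 2.22954001e-01  9.74827089e-01 -1.91316958e-03]
 [-1.39124143e-05 -1.95938756e-03 -9.99998080e-01]] 0.08518853796140118 0.0
top {'vfov': 50.92522837038129, 'cx': 282.24229814684145, 'cy': 210.24163767302082, 'dist': array([-0.0317527,  0.       ,  0.       ,  0.       ,  0.       ]), 'view': array([[ 0.00956005, -0.99982216,  0.01625619,  0.10078887],
       [-0.99147747, -0.01159006, -0.1297617 ,  0.60723996],
       [ 0.12992704, -0.01487712, -0.99141194,  1.41127799],
       [ 0.        ,  0.        ,  0.        ,  1.        ]])}
scene {'vfov': 52.532488989144404, 'cx': 285.49784593305907, 'cy': 208.36343765136348, 'dist': array([0.03129467, 0.        , 0.        , 0.        , 0.        ]), 'view': array([[ 0.11437368,  0.99339348,  0.00938428, -0.17020811],
       [ 0.85009135, -0.09297788, -0.51836262, -0.46940864],
       [-0.51406551,  0.06726454, -0.85510943,  1.53337128],
       [ 0.        ,  0.        ,  0.        ,  1.        ]])}
```

View pics/top0.png

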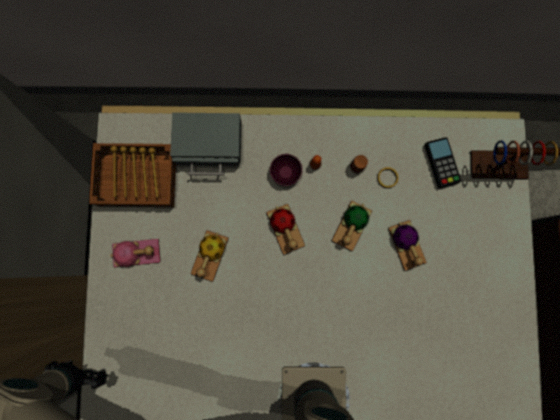

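View pics/scene0.png

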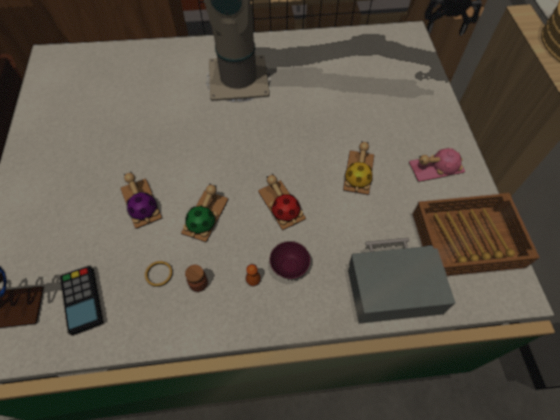

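The top view shows the purple shell near (405,236) with its head near (417,261), and the yellow shell near (210,246) with its head near (201,273). All the heads point towards the robot.

```bash
cat > h.py <<'E'
import cv2,numpy as np
from workcell import camera_params
def cloud(n,p,d):
    c=camera_params(n);f=210/np.tan(np.radians(c['vfov']/2))
    K=np.array([[f,0,c['cx']],[0,f,c['cy']],[0,0,1]])
    v,u=np.mgrid[:420,:560]
    q=cv2.undistortPoints(np.stack([u,v],-1).reshape(-1,1,2).astype(float),K,c['dist']).reshape(420,560,2)
    P=np.concatenate([q*d[...,None],d[...,None]],-1)
    V=c['view'];W=(P-V[:3,3])@V[:3,:3]
    r=np.concatenate([q,np.ones((420,560,1))],-1)@V[:3,:3]
    o=-V[:3,:3].T@V[:3,3]
    return W,r,o
E
python3 - <<'E'
from h import *
for n in ['top','scene']:
    z=np.load(n+'0.npz');p,d=z['p'],z['d'];W,r,o=cloud(n,p,d)
    H=cv2.cvtColor(p,cv2.COLOR_RGB2HSV);ok=d>0
    b=W[...,2][(abs(W[...,0]-.4)<.05)&(abs(W[...,1])<.05)&ok];print(n,'table z',np.median(b),b.std())
    boxes={'top':{'purple':(405,236),'yellow':(210,246),'green':(356,217),'red':(284,221)},'scene':{'purple':(142,206),'yellow':(359,175),'green':(200,219),'red':(286,207)}}[n]
    for k,(u,v) in boxes.items():
        hue=H[v-3:v+4,u-8:u+9,0];h0=np.median(hue) 
        rng={'purple':(125,160),'yellow':(24,36),'green':(50,95),'red':(0,6)}[k]
        near=np.hypot(*(np.mgrid[:420,:560]-np.array([v,u])[:,None,None]))<22
        m=near&(H[...,0]>=rng[0])&(H[...,0]<=rng[1])&(H[...,1]>130)
        A=W[m&ok]; t=(.035-o[2])/r[...,2]; 
        # sphere-ish: horizontal midrange of cloud
        lo,hi=np.percentile(A[:,:2],[2,98],0)
        top=A[A[:,2]>np.percentile(A[:,2],80)]
        # silhouette centroid on plane z=.035
        c=(o+t[...,None]*r)[m].mean(0)
        S=np.median(A,0) if 0 else (lo+hi)/2
        dist=np.hypot(W[...,0]-c[0],W[...,1]-c[1])
        hd=ok&(dist>.055)&(dist<.115)&(W[...,2]>.035)&(W[...,2]<.085)
        B=W[hd]
        pl=ok&(dist<.12)&(W[...,2]>.007)&(W[...,2]<.018)
        print(k,h0,m.sum(),'mid',S.round(4),'ray',c[:2].round(4),'zmax',A[:,2].max().round(3),'top',top.mean(0).round(4),'head',len(B),B.mean(0).round(4),B[:,2].max().round(3),'tops',B[B[:,2]>B[:,2].max()-.006].mean(0).round(4))
        rect=cv2.minAreaRect((W[(pl|m|hd)][:,:2]*1000).astype(np.float32));print('   rect',np.round(rect[0],1),np.round(rect[1],1),rect[2])
E
```

```text
top table z -0.000736866152679652 0.0032433236280793795
purple 148.0 406 mid [ 0.522  -0.2962] ray [ 0.5243 -0.2983] zmax 0.067 top [ 0.5234 -0.3009  0.0616] head 109 [ 0.4477 -0.3264  0.0652] 0.085 tops [ 0.4464 -0.3198  0.0846]
   rect [ 443.2 -153.5] [227.6 519.1] 28.830190658569336
yellow 23.0 104 mid [0.4888 0.332 ] ray [0.4922 0.3321] zmax 0.064 top [0.4874 0.3305 0.0608] head 119 [0.4097 0.361  0.0635] 0.076 tops [0.4008 0.3661 0.0726]
   rect [491.7 365.5] [238.7 166.3] 1.299546241760254
green 65.0 382 mid [ 0.5857 -0.1342] ray [ 0.5879 -0.1368] zmax 0.067 top [ 0.5836 -0.1393  0.0613] head 96 [ 0.5141 -0.1023  0.0656] 0.079 tops [ 0.5099 -0.0998  0.0765]
   rect [559.3 -53.8] [211.7 410.8] 10.524560928344727
red 1.0 372 mid [0.5722 0.1078] ray [0.5749 0.1081] zmax 0.07 top [0.5739 0.1065 0.0615] head 105 [0.4991 0.0762 0.0651] 0.079 tops [0.4942 0.0721 0.075 ]
   rect [561.1 107. ] [241.1 161. ] 25.094982147216797
scene table z -0.00119810942317102 0.0022015173203231144
purple 149.0 539 mid [ 0.536  -0.2988] ray [ 0.5306 -0.3027] zmax 0.065 top [ 0.5288 -0.3034  0.0601] head 131 [ 0.4564 -0.3308  0.0628] 0.075 tops [ 0.4483 -0.3328  0.0715]
   rect [ 502.2 -313.1] [159.   81.5] 19.910614013671875
yellow 24.0 90 mid [0.4983 0.3315] ray [0.4852 0.3355] zmax 0.062 top [0.4963 0.3301 0.0599] head 109 [0.4136 0.3601 0.0631] 0.074 tops [0.4077 0.3622 0.0708]
   rect [461.3 344.6] [ 79.  156.9] 71.75301361083984
green 65.0 556 mid [ 0.5988 -0.1364] ray [ 0.5945 -0.1383] zmax 0.066 top [ 0.5917 -0.1398  0.0598] head 136 [ 0.5233 -0.1035  0.0631] 0.074 tops [ 0.5159 -0.1019  0.0707]
   rect [836.1 -30.7] [723.7 192.7] 23.04985237121582
red 1.0 549 mid [0.5851 0.1032] ray [0.5816 0.1042] zmax 0.067 top [0.5789 0.1044 0.0598] head 150 [0.5313 0.0776 0.0602] 0.076 tops [0.5005 0.0729 0.0724]
   rect [837.2  91. ] [128.3 740.8] 89.29156494140625
```

```bash
python3 - <<'E'
import cv2
a=cv2.imread('pics/top0.png');b=cv2.imread('pics/scene0.png')
f=lambda i,u,v:cv2.resize(i[v-32:v+32,u-32:u+32],(390,290),interpolation=cv2.INTER_CUBIC)
cv2.imwrite('pics/crop.png',cv2.convertScaleAbs(cv2.vconcat([cv2.hconcat([f(a,408,245),f(a,208,255)]),cv2.hconcat([f(b,138,200),f(b,360,168)])]),alpha=1.8))
E
```

```text
(no output)
```

View pics/crop.png

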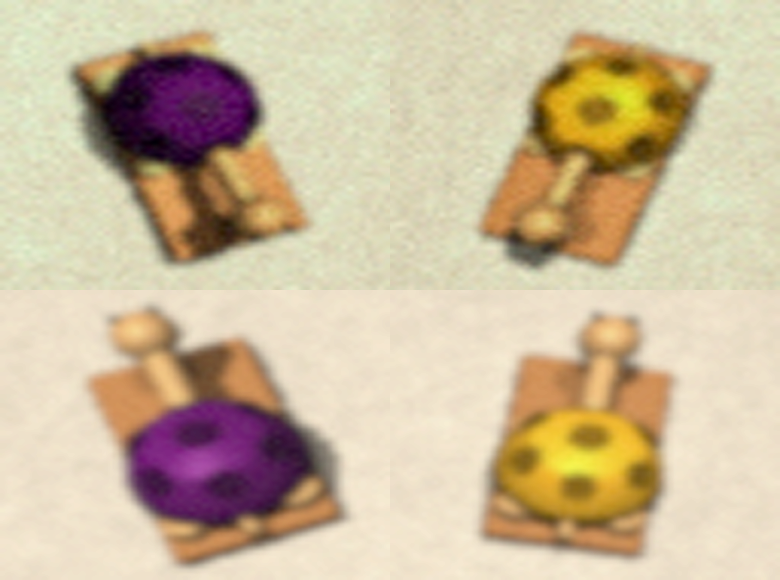

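The scene-view plinth rectangle for purple measures 159x81 mm, and yellow's measures 157x79 mm, against 155x80 mm given. They put the crowns at about (0.448,-0.333) for purple and (0.407,0.363) for yellow, which agrees with the depth tops at about 72 mm. I'll start with a first transit leg, closing the fingers on the way.

```bash
python3 -m creep '[[[-0.04,-0.025,0.006],0],[[-0.08,-0.05,0.012],0],[[-0.12,-0.075,0.018],0],[[-0.16,-0.1,0.024],0],[[-0.2,-0.125,0.03],0],[[-0.24,-0.15,0.036],0],[[-0.28,-0.175,0.042],0],[[-0.31,-0.195,0.048],0],[[-0.33,-0.205,0.05],0],[[-0.33,-0.205,0.05],0],[[-0.33,-0.205,0.05],0]]' 1 20
python3 - <<'E'
from workcell import observe
import numpy as np
s=observe();print(s['tool_pos'],np.round(s['qpos'],1),s['width'],s['ft_force'])
for t in [(.45,0,.18),(.448,-.333,.13),(.448,-.333,.09)]: print(s['eef_rot'].T@(np.array(t)-s['tool_pos']))
E
```

```text
time: 1.2
tool_pos: [0.4205, 0.3604, 0.1811]
eef_rot: [[-0.975, 0.224, -0.001], [0.224, 0.975, 0.0], [0.001, -0.0, -1.0]]
ft_force: [-0.1, 0.4, 1.6]
width: 0.0
grip_force: 0.0
[0.42048112 0.36039299 0.18105301] [-44.4  31.7   1.4 105.6  -1.1  42.7  34.7] 2.7718422027647656e-05 [-0.0650657   0.36449251  1.60403796]
[-0.1093731  -0.34466239  0.00097194]
[-0.18194679 -0.66967122  0.05092515]
[-0.18198558 -0.66966832  0.09092513]
```

```bash
python3 -m creep '[[[-0.014,-0.043,0],0],[[-0.028,-0.086,0],0],[[-0.042,-0.129,0],0],[[-0.056,-0.172,0],0],[[-0.07,-0.215,0],0],[[-0.084,-0.258,0],0],[[-0.097,-0.301,0],0],[[-0.109,-0.345,0],0],[[-0.118,-0.385,0],0],[[-0.127,-0.425,0],0],[[-0.136,-0.465,0],0],[[-0.145,-0.505,0],0],[[-0.154,-0.545,0],0],[[-0.163,-0.585,0],0],[[-0.172,-0.625,0.01],0],[[-0.182,-0.67,0.03],0],[[-0.182,-0.67,0.05],0],[[-0.182,-0.67,0.05],0],[[-0.182,-0.67,0.05],0],[[-0.182,-0.67,0.05],0]]'
python3 - <<'E'
from workcell import observe,snapshot
import numpy as np,cv2
s=observe();print(s['tool_pos'],np.round(s['qpos'],1),s['ft_force'])
R=s['eef_rot'];print(R.T@(np.array([.448,-.333,.08])-s['tool_pos']))
p,_=snapshot('scene');q,_=snapshot('wrist')
a=cv2.resize(p[140:240,80:213],(532,400),interpolation=cv2.INTER_CUBIC)
cv2.imwrite('pics/c1.png',cv2.convertScaleAbs(cv2.vconcat([a,cv2.resize(q,(532,200*2))])[:,:,::-1],alpha=1.5)[:, :] if 0 else cv2.convertScaleAbs(cv2.hconcat([cv2.resize(a,(400,300)),cv2.resize(q,(400,300))])[:,:,::-1],alpha=1.5))
E
```

```text
time: 3.2
tool_pos: [0.4505, -0.3316, 0.1323]
eef_rot: [[-0.976, 0.22, 0.002], [0.22, 0.976, 0.0], [-0.001, 0.001, -1.0]]
ft_force: [0.7, 0.1, 0.2]
width: 0.0
grip_force: 0.0
[ 0.45048018 -0.33155763  0.1323081 ] [ 33.9  36.1  -0.5 107.1   0.4  36.8 110.4] [0.65479623 0.11824428 0.24218746]
[ 0.00217779 -0.0019845   0.05230381]
```

View pics/c1.png

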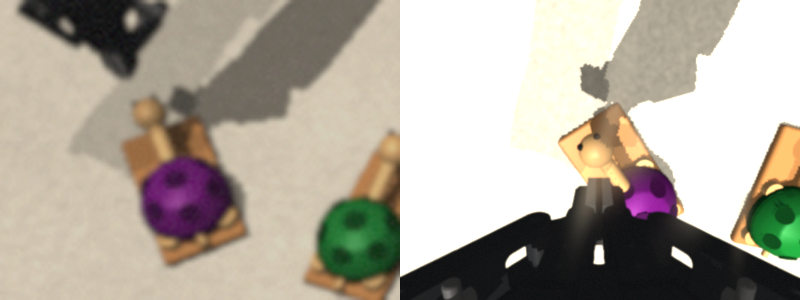

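The head sits just under the fingertips: the ball is at (595,150) and the tips at (600,190) in the wrist half. This agrees with the measurement, so I'll descend in steps.

```bash
python3 -m creep '[[[0.002,-0.002,0.02],0],[[0.002,-0.002,0.038],0],[[0.002,-0.002,0.048],0],[[0.002,-0.002,0.051],0],[[0.002,-0.002,0.051],0],[[0.002,-0.002,0.051],0],[[0.002,-0.002,0.051],0]]'
python3 -m creep '[[[0,0,0.003],0],[[0,0,0.006],0],[[0,0,0.009],0],[[0,0,0.011],0],[[0,0,0.011],0],[[0,0,0.011],0]]'
```

```text
time: 4.0
tool_pos: [0.4471, -0.3353, 0.0811]
eef_rot: [[-0.975, 0.223, 0.001], [0.223, 0.975, -0.001], [-0.001, -0.001, -1.0]]
ft_force: [0.3, -0.1, -0.2]
width: -0.0
grip_force: 0.0
time: 4.6
tool_pos: [0.4463, -0.3349, 0.0692]
eef_rot: [[-0.975, 0.223, -0.0], [0.223, 0.975, 0.0], [0.0, 0.0, -1.0]]
ft_force: [-0.7, 0.3, 0.8]
width: -0.0
grip_force: 0.5
```

```bash
python3 -m creep '[[[0,0,0.003],0],[[0,0,0.006],0],[[0,0,0.008],0],[[0,0,0.009],0],[[0,0,0.009],0],[[0,0,0.009],0]]'
python3 - <<'E'
from workcell import observe,snapshot
import numpy as np,cv2
from h import *
for i in range(3):
    p,d=snapshot('scene');print(observe()['ft_force'].round(2),observe()['tool_pos'].round(4))
q,_=snapshot('wrist')
cv2.imwrite('pics/c2.png',cv2.convertScaleAbs(cv2.hconcat([cv2.resize(p[140:240,80:213],(400,300)),cv2.resize(q,(400,300))])[:,:,::-1],alpha=1.5))
E
```

```text
time: 5.2
tool_pos: [0.4464, -0.335, 0.0603]
eef_rot: [[-0.975, 0.223, -0.0], [0.223, 0.975, 0.0], [0.0, -0.0, -1.0]]
ft_force: [-0.3, -0.3, 2.1]
width: -0.0002
grip_force: 1.1
[-1.12 -0.22  1.54] [ 0.4464 -0.335   0.0603]
[-0.93 -0.39  2.65] [ 0.4464 -0.335   0.0604]
[-0.86  0.53  2.67] [ 0.4465 -0.335   0.0604]
```

View pics/c2.png

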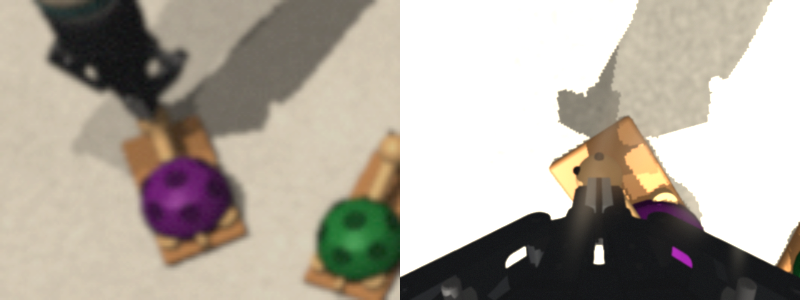

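The fingertips are on the ball at about (600,175) and the head is clearly down. The force is about 2.3 N at z 0.060, roughly 14 mm of travel. I'll release and rise.

```bash
python3 -m creep '[[[0,0,-0.01],0],[[0,0,-0.03],0],[[0,0,-0.06],0],[[0,0,-0.1],0],[[0,0,-0.12],0],[[0,0,-0.12],0],[[0,0,-0.12],0],[[0,0,-0.12],0]]'
python3 - <<'E'
from workcell import observe,snapshot
from h import *
s=observe();R=s['eef_rot'];print(s['tool_pos'],s['time'])
for t in [(.45,0,.18),(.407,.363,.13)]:print(R.T@(np.array(t)-s['tool_pos']))
p,d=snapshot('scene')
W,_,_=cloud('scene',p,d)
B=W[(np.hypot(W[...,0]-.448,W[...,1]+.333)<.022)&(W[...,2]>.02)&(W[...,2]<.1)]
print('purple head top',len(B),np.percentile(B[:,2],[50,95,100]).round(4))
cv2.imwrite('pics/c3.png',cv2.convertScaleAbs(cv2.resize(p[140:240,80:213],(400,300))[:,:,::-1],alpha=1.5))
E
```

```text
time: 6.2
tool_pos: [0.446, -0.3343, 0.1795]
eef_rot: [[-0.975, 0.223, -0.001], [0.223, 0.975, 0.001], [0.002, 0.001, -1.0]]
ft_force: [0.5, -0.4, -0.4]
width: 0.0002
grip_force: 0.0
[ 0.44602773 -0.33427755  0.17945815] 6.2
[ 7.05621295e-02  3.26769834e-01 -1.26881614e-04]
[0.19323062 0.67103512 0.05038898]
purple head top 109 [0.066  0.0724 0.0739]
```

View pics/c3.png

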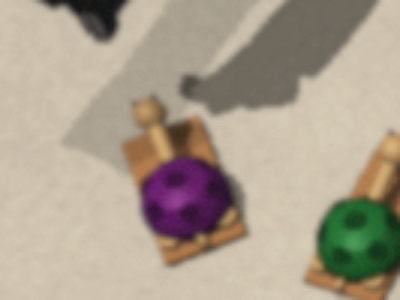

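The purple head is back up, with its ball at (150,110) and its top at 74 mm, and the toy has not moved. On to yellow.

```bash
python3 -m creep '[[[0.009,0.041,0],0],[[0.018,0.082,0],0],[[0.027,0.123,0],0],[[0.036,0.164,0],0],[[0.045,0.205,0],0],[[0.054,0.246,0],0],[[0.063,0.287,0],0],[[0.071,0.327,0],0],[[0.085,0.367,0],0],[[0.099,0.407,0],0],[[0.113,0.447,0],0],[[0.127,0.487,0],0],[[0.141,0.527,0],0],[[0.155,0.567,0],0],[[0.169,0.607,0],0],[[0.183,0.645,0.01],0],[[0.193,0.671,0.03],0],[[0.193,0.671,0.05],0],[[0.193,0.671,0.05],0],[[0.193,0.671,0.05],0]]'
python3 - <<'E'
from workcell import observe,snapshot
from h import *
s=observe();R=s['eef_rot'];print(s['tool_pos'],s['qpos'].round(1))
print(R.T@(np.array([.407,.363,.08])-s['tool_pos']))
p,d=snapshot('scene');q,_=snapshot('wrist')
cv2.imwrite('pics/c4.png',cv2.convertScaleAbs(cv2.hconcat([cv2.resize(p[110:210,290:423],(400,300)),cv2.resize(q,(400,300))])[:,:,::-1],alpha=1.5))
E
```

```text
time: 8.25
tool_pos: [0.4077, 0.3611, 0.1296]
eef_rot: [[-0.975, 0.224, -0.002], [0.224, 0.975, -0.002], [0.001, -0.003, -1.0]]
ft_force: [0.1, -1.1, 0.6]
width: -0.0
grip_force: 0.0
[0.40765863 0.36106362 0.12955024] [-45.3  35.5   1.3 109.3  -1.2  35.4  33.8]
[0.00102047 0.00186446 0.04954687]
```

View pics/c4.png

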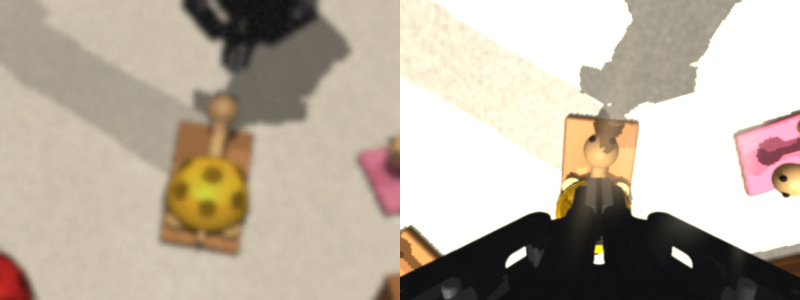

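The yellow ball is at (600,150) in the wrist half, in the same place relative to the tips as purple was. I'll use the same press.

```bash
python3 -m creep '[[[0.001,0.001,0.02],0],[[0.001,0.001,0.036],0],[[0.001,0.001,0.046],0],[[0.001,0.001,0.049],0],[[0.001,0.001,0.049],0],[[0.001,0.001,0.049],0],[[0.001,0.001,0.049],0]]'
python3 -m creep '[[[0,0,0.003],0],[[0,0,0.006],0],[[0,0,0.009],0],[[0,0,0.012],0],[[0,0,0.015],0],[[0,0,0.018],0],[[0,0,0.02],0],[[0,0,0.02],0],[[0,0,0.02],0],[[0,0,0.02],0]]'
python3 - <<'E'
from workcell import observe,snapshot
from h import *
for i in range(3):
    p,d=snapshot('scene');print(observe()['ft_force'].round(2),observe()['tool_pos'].round(4))
q,_=snapshot('wrist')
cv2.imwrite('pics/c5.png',cv2.convertScaleAbs(cv2.hconcat([cv2.resize(p[110:210,290:423],(400,300)),cv2.resize(q,(400,300))])[:,:,::-1],alpha=1.5))
E
```

```text
time: 9.05
tool_pos: [0.4076, 0.3637, 0.082]
eef_rot: [[-0.975, 0.223, 0.001], [0.223, 0.975, 0.001], [-0.001, 0.001, -1.0]]
ft_force: [0.9, -0.6, 0.4]
width: 0.0001
grip_force: 0.0
time: 10.05
tool_pos: [0.4072, 0.3634, 0.0614]
eef_rot: [[-0.975, 0.223, -0.0], [0.223, 0.975, 0.0], [0.0, 0.0, -1.0]]
ft_force: [-0.8, 0.8, 2.2]
width: -0.0003
grip_force: 1.0
[-1.61  0.46  2.26] [0.4072 0.3634 0.0614]
[-1.31  0.18  1.47] [0.4072 0.3634 0.0614]
[-1.02  1.12  2.09] [0.4072 0.3634 0.0614]
```

View pics/c5.png

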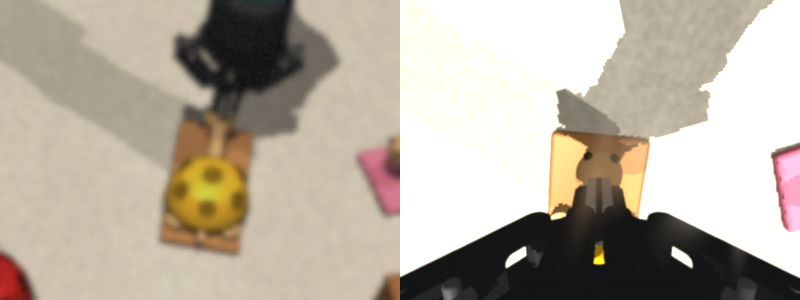

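Yellow's head is down under the tips at about (598,175), roughly 12.6 mm of travel. I'll press 2 mm more for margin, then release and withdraw.

```bash
python3 -m creep '[[[0,0,0.002],0],[[0,0,0.002],0],[[0,0,0.002],0]]'
python3 -m creep '[[[0,0,-0.01],0],[[0,0,-0.03],0],[[0,0,-0.06],0],[[0,0,-0.1],0],[[0,0,-0.14],0],[[0,0,-0.16],0],[[0,0,-0.16],0],[[0,0,-0.16],0],[[0,0,-0.16],0],[[0,0,-0.16],0]]'
python3 - <<'E'
from workcell import observe,snapshot
from h import *
p,d=snapshot('scene');W,_,_=cloud('scene',p,d)
for n,x,y in [('yellow',.407,.363),('purple',.448,-.333)]:
    B=W[(np.hypot(W[...,0]-x,W[...,1]-y)<.022)&(W[...,2]>.02)&(W[...,2]<.1)]
    print(n,len(B),np.percentile(B[:,2],[50,95,100]).round(4))
p0=np.load('scene0.npz')['p'];D=(np.abs(p.astype(int)-p0).max(2)>40)
cv2.imwrite('pics/c6.png',cv2.convertScaleAbs(p[:,:,::-1],alpha=1.4))
E
```

```text
time: 10.55
tool_pos: [0.4073, 0.3635, 0.0593]
eef_rot: [[-0.975, 0.223, 0.0], [0.223, 0.975, 0.0], [-0.0, 0.0, -1.0]]
ft_force: [-0.9, 0.4, 2.3]
width: -0.0
grip_force: 1.1
time: 11.55
tool_pos: [0.4066, 0.3627, 0.218]
eef_rot: [[-0.975, 0.223, -0.002], [0.223, 0.975, -0.002], [0.001, -0.002, -1.0]]
ft_force: [0.1, 0.3, -0.5]
width: 0.0003
grip_force: 0.0
yellow 96 [0.0658 0.0733 0.0747]
purple 110 [0.066  0.0728 0.0753]
```

View pics/c6.png

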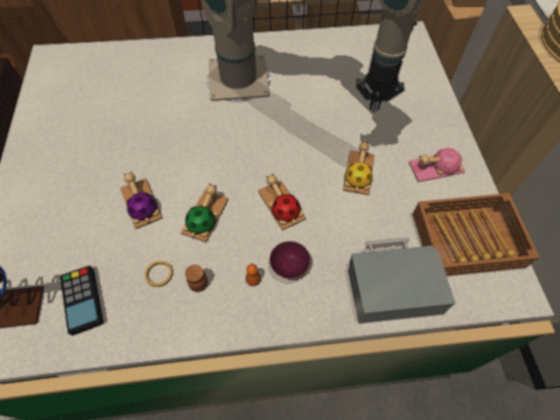

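Both heads are up again: purple's shell is at (142,206) and yellow's at (359,175), as at the start. Everything else is in place and the arm is clear.

```bash
python3 -c "
from workcell import ticket
print(ticket.job_done())"
```

```text
the job is handed in; nothing more can be done
None
```

I pressed the purple tortoise's head and then the yellow's about 14 mm down (of 22 mm) at roughly 2–3 N, let both spring back up, withdrew the arm and handed the job in; the final picture shows nothing else moved, but no verdict came back.

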